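# Three gobstoppers for a tea board

### The job

Stand the empty blue ramekin on the black mat of the gobstopper dispenser, under the chute, and let go of it. Turn the black paddle knob clockwise by exactly three clicks so that three sweets roll into the ramekin, then serve the ramekin with its three sweets upright on the paper doily of the wooden board. Spill nothing, and leave the mug, tins and packets alone.

Things in the scene. Friction and masses are not known exactly. Their poses are not given: they have to be found in the camera images.
- dispenser: Red gobstopper dispenser, fixed, front (-x) towards the robot. Origin on the knob's axis at worktop height; at yaw 0 its axes are the world's. Red pedestal: x -62 to 64 mm, y +-62, top z 100; on it a clear chamber, radius 58, top z 135, with a yellow nine-pocket paddle rotor. In front a flat dark catch plate, 6 mm thick, x -168 to -44, y +-48 mm. Only the paddle knob is above z 205.
- tube_top (a point): Top of the red cap of the clear feed tube (radius 17 mm) that holds the waiting sweets, 205 mm above the worktop, 42 mm from the knob's axis, behind it and a little to the right.
- chute_lip (a point): Middle of the lip of the aluminium chute that comes out of the dispenser's front, on the chute's floor, 56 mm above the worktop and 96 mm in front of the knob's axis. The chute is 34 mm wide; at the lip its sides reach 71 mm above the worktop.
- catch_spot (a point): Centre of the round black mat (80 mm) on the catch plate's top, 6 mm above the worktop, 120 mm in front of the knob's axis (dispenser x = -120 mm). A ramekin centred here, within about 12 mm, catches what rolls off the chute: the lip overhangs its rear rim by some 8 mm and clears it by 6 mm.
- knob (a joint): Turn of the paddle knob and rotor, rad, 0 at the start, growing clockwise seen from above. Detents every 0.698 rad (40 degrees); let go, it snaps to the nearest. Passing one takes about 0.07 N m. Each click clockwise drops one sweet, in the second half of the click; it leaves the chute within about 0.5 s. A stop prevents turning back beyond -0.06. The axis is upright and fixed.
- knob_grip (a point): Grip point of the paddle knob, on the axis, 232 mm above the worktop, 10 mm below the paddle's top. The paddle is a black bar 56 mm long, 14 thick, 28 high (z 214 to 242 mm). The point turns with it: its x axis lies along the bar (at knob 0 along the dispenser's x; white pointer on the -x half). Grip it from above across its thickness.
- ramekin: Small blue ceramic ramekin with a white rim, loose, round and straight-sided: 64 mm outside diameter, 42 mm high, wall 3 mm, floor 5 mm, 0.1 to 0.19 kg. Origin at the centre of its underside, z up. Starts empty on the worktop, left of the dispenser. Grip it across its outside near the rim.
- board: Wooden serving board, fixed, 280 mm long (y) by 120 mm wide (x) with round ends, 12 mm thick; origin at the centre of its underside. On its left (+y) end lies a round white paper doily, flat, 92 mm across; the teal mug stands on its other end.
- serve_spot (a point): Centre of the paper doily, on the board's top, 12 mm above the worktop.
- tea_mug: White mug with a teal pattern, loose, 85 mm across, 94 mm high, on the right (-y) end of the board. Origin under the middle of its outline with handle; its +y axis points towards the handle. Not to be moved.
- tin_a: Small round white pastille tin, loose, 45 mm across, 19 mm high, behind the ramekin; origin at the centre of its underside.
- tin_b: Another round pastille tin, as the first.
- packet_a: Green printed packet of sweets, loose, 52 x 82 x 18 mm, right of the board; origin at the centre of its underside.
- packet_b: A pink packet, as the first, nearer the robot.
- sweet_1_center (a point): Red gobstopper, a hard round sweet, 22 mm across; the point is its centre. In the dispenser at the start: first to come out (pocket one click before the outlet).
- sweet_2_center (a point): Green gobstopper, a hard round sweet, 22 mm across; the point is its centre. In the dispenser at the start: second to come out.
- sweet_3_center (a point): Orange gobstopper, a hard round sweet, 22 mm across; the point is its centre. In the dispenser at the start: third to come out.
- sweet_4_center (a point): Blue gobstopper, a hard round sweet, 22 mm across; the point is its centre. In the dispenser at the start: fourth, to stay in the rotor.
- sweet_5_center (a point): Yellow gobstopper, a hard round sweet, 22 mm across; the point is its centre. In the dispenser at the start: fifth, to stay, in the feed tube.
- sweet_6_center (a point): White gobstopper, a hard round sweet, 22 mm across; the point is its centre. In the dispenser at the start: sixth, to stay, in the feed tube.
- sweet_7_center (a point): Dark green gobstopper, a hard round sweet, 22 mm across; the point is its centre. In the dispenser at the start: seventh, to stay, in the feed tube.
Things that resemble listed ones, but are neither listed nor needed, are in the scene too. There is more than one size of the ramekin; the job needs the larger.

How it is judged:
By the outcome, as a careful person would: the job done as asked, in the order asked, and still so for the second after the job is handed in, with the robot touching nothing.
It also fails if it takes over 72 s, if anything falls off the work surface, if the arm or the gripper's body presses on something with over 40 N, if the wrist force passes 120 N, or if a joint passes its speed limit or range.

### The arm

A 6-joint arm with a two-finger parallel gripper is mounted at the origin on a cart in front of the work surface, level with it; the furniture and walls round the work are solid. World frame = base frame: x ahead of the robot, y to its left, z up, the work surface at z = 0. Lengths are in m, angles in rad, forces in N, time in s.
With the tool pointing down it reaches from about 0.35 to 0.725 m from the base axis. Payload 6 kg.
Tool frame: the origin (TCP) lies on the mounting face of the last link; the fingertips stand 173 mm ahead of it and the grasp point (between the pads) lies 155 mm ahead of it; z points along the fingers, y is the line along which they close (so a half turn about z gives the same grasp; the last joint's range is limited). The gripper opens to 85 mm and grips with 20 to 120 N. Pads are 22 mm wide; open, the fingers measure 114 mm over their backs; the gripper's body (76 mm by 85 mm) begins 54 mm behind the grasp point. The pads swing forward as they close: fully open they stand 13 mm farther back than shut.
Start: joints at [-0.869, 0.04, 0.085, 0, -1.615, -0.334], TCP at [0.216, -0.56, 0.405] pointing down, gripper open.
Joint ranges: [-2.56, 2.56], [-1.29, 2.01], [-1.08, 1.49], [-3.29, 1.98], [-2.81, -0.18], [-2.99, 2.99]. Speed limits (rad/s): [2.57, 2.57, 3.01, 3.14, 3.14, 3.14].

### API

Orientations are given as [roll, pitch, yaw] about the fixed x, y, z axes, in that order (R = Rz(yaw) Ry(pitch) Rx(roll)).
In Python, from station import r gives the robot as it stands.
- The arm moves only by the shell command python3 -m pendant 'ROWS' [FORCE]. ROWS is JSON, a list of rows, each a list of 5 numbers: the shift along the tool's x, y, z in units of 25 mm (1.0 is 25 mm), then the turn about the tool's z in rad, then the opening, from -1 (shut) to 1 (fully open). A call has 1 to 12 rows; each row is the pose to reach, as a shift and turn from the pose commanded when the call began, along the tool's axes at that moment; what a row does not reach only later rows make up. A row lasts 1/8 s, in which the tool goes at most 62.5 mm and 10.7 degrees, less where a joint would pass 70% of its speed; a pose out of reach is approached as far as the arm can. A call with a gripper value outside its range is refused whole. The fingers move at their own pace and stop on an object; FORCE is the grip in N (left out, the last holds). Time passes only in rows, so rows that repeat a pose let the fingers close. It gives the time, the measured TCP pose, the force, the opening and the grip force at its end, in the units of the state.
- r.state(): the state, without advancing time (a new reading comes with each control period).
- r.camera(name): name is "side" or "top" or "wrist"; returns a dict with "frame" (480x640x3 uint8, red, green, blue), "intrinsics" (3x3 intrinsics, pixels), "dist_coeffs" ([k1, k2, p1, p2, k3] as OpenCV has them; the pictures are not rectified), "world_from_camera" (4x4, takes a point from camera to world coordinates). Camera axes: x right, y up, looking along -z (the intrinsics and any distortion apply to the point x, -y, -z); pixel columns grow to the right and rows downward; lengths in m; the calibration is good to about 2 mm. A picture is of the moment at which its call begins. There is no depth.
- r.job_done(): hands the job in; it is judged then, once.
The state is a dict: "t": time; "q": joint angles; "dq": joint speeds; "effort": joint torques, N m; "tool_pos": TCP position; "ee_rot": TCP orientation; "wrist_force": force on the tool from outside, world axes, zero at the start; "ft_torque": the same for the moment, N m; "grip_width": finger opening in m; "grasp_force": force on a finger pad.
Only numpy, scipy, OpenCV 4.12 (cv2) and the standard library are available. Lean on these libraries where they do the work, as an engineer would, in place of code of your own. Each camera call takes 0.05 s, during which the arm holds its last target. There are 200 camera calls.

## Working session

There is one attempt and no reset: what is moved stays moved. The work goes in short steps, Python scripts to look and compute and a shell command to move; the robot and the scene stay as the last step left them, time stands still between calls to the robot, and variables do not carry over. Pictures are saved under pics/ and viewed, at most 10 in all, crops included, and the job is handed in when it is done.

```bash
mkdir -p pics; cat > h.py <<'E'
import numpy as np, cv2
from station import r
def ray(c,px):
    K=np.array(c["intrinsics"],float);D=np.array(c["dist_coeffs"],float)
    p=cv2.undistortPoints(np.array([[px]],float),K,D)[0,0]
    T=np.array(c["world_from_camera"]);d=T[:3,:3]@np.array([p[0],-p[1],-1.]);return T[:3,3],d/np.linalg.norm(d)
def onz(c,px,z):
    o,d=ray(c,px);return o+d*(z-o[2])/d[2]
def tri(*rs):
    A=sum(np.eye(3)-np.outer(d,d) for o,d in rs);b=sum((np.eye(3)-np.outer(d,d))@o for o,d in rs);return np.linalg.solve(A,b)
def proj(c,P):
    T=np.linalg.inv(np.array(c["world_from_camera"]));p=T[:3,:3]@np.array(P)+T[:3,3]
    p=np.array([[p[0],-p[1],-p[2]]]);return cv2.projectPoints(p,np.zeros(3),np.zeros(3),np.array(c["intrinsics"],float),np.array(c["dist_coeffs"],float))[0][0,0]
def blobs(f,lo,hi,amin=60):
    m=cv2.inRange(cv2.cvtColor(f,cv2.COLOR_RGB2HSV),lo,hi);n,l,s,c=cv2.connectedComponentsWithStats(m)
    return [(s[i].tolist(),c[i].round(1).tolist()) for i in range(1,n) if s[i][4]>=amin]
def save(f,n,crop=None,k=1):
    if crop: f=f[crop[1]:crop[3],crop[0]:crop[2]]
    cv2.imwrite(n,cv2.resize(f[...,::-1],None,fx=k,fy=k,interpolation=cv2.INTER_CUBIC))
E
python3 - <<'E'
from h import *
for n in("top","side"):
    c=r.camera(n);save(c["frame"],f"pics/{n}0.png");print(n,np.array(c["world_from_camera"]).round(3).tolist(),np.array(c["intrinsics"]).round(0).tolist(),c["dist_coeffs"])
    np.save(f"{n}0.npy",c,allow_pickle=True)
print(r.state())
E
```

```text
top [[-0.003, 0.983, -0.185, 0.362], [-1.0, -0.005, -0.007, -0.108], [-0.008, 0.185, 0.983, 1.197], [0.0, 0.0, 0.0, 1.0]] [[433.0, 0.0, 316.0], [0.0, 433.0, 237.0], [0.0, 0.0, 1.0]] [-0.06568643  0.          0.          0.          0.        ]
side [[-0.967, 0.132, -0.217, 0.29], [-0.253, -0.439, 0.862, 0.925], [0.019, 0.889, 0.458, 0.693], [0.0, 0.0, 0.0, 1.0]] [[491.0, 0.0, 326.0], [0.0, 491.0, 235.0], [0.0, 0.0, 1.0]] [-0.02682907  0.          0.          0.          0.        ]
{'t': 0.1, 'q': array([-8.69278583e-01,  4.07516706e-02,  8.39066845e-02, -3.68545935e-04,
       -1.61547141e+00, -3.33660574e-01]), 'dq': array([ 0.00063966, -0.00212007,  0.00203946, -0.00074619,  0.00082226,
       -0.00057509]), 'effort': array([-4.93562082e-03, -3.69346833e+01,  3.48280764e+01,  6.95177972e+00,
       -4.65208635e-03,  2.95936331e-05]), 'tool_pos': array([ 0.21582603, -0.55982371,  0.40378414]), 'ee_rot': array([ 3.14003583e+00, -1.49930570e-04, -2.77371919e+00]), 'wrist_force': array([-0.4291555 , -0.25634494,  0.76573987]), 'ft_torque': array([ 0.01660544, -0.01538883,  0.0413902 ]), 'grasp_force': 0.0, 'grip_width': 0.08555672994843684}
```

View pics/top0.png

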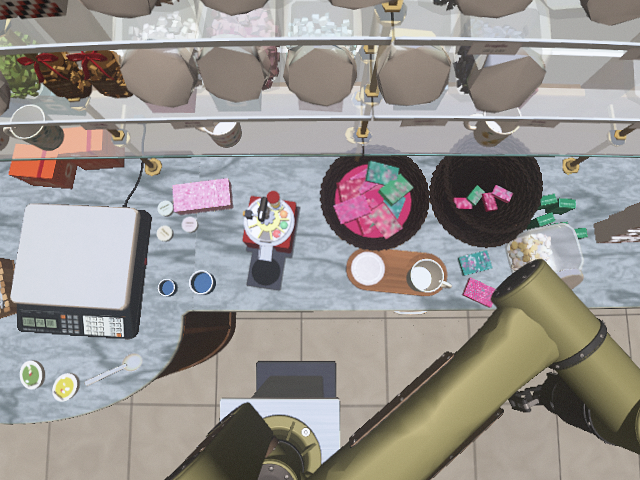

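View pics/side0.png

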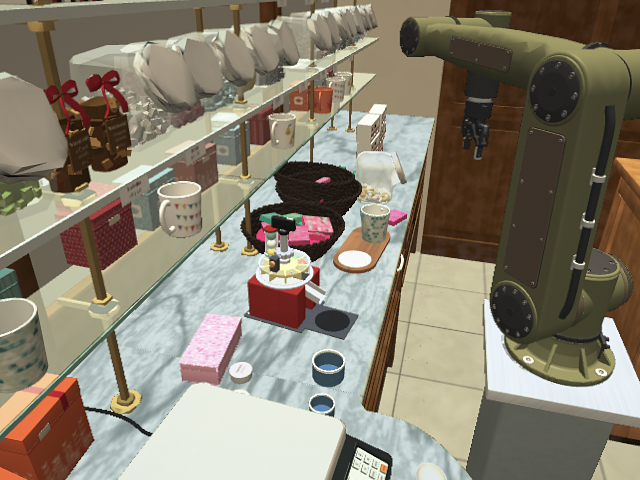

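Top view: candidates for the ramekin are the blue dish at (202,282) and a smaller blue one at (167,287); the green (32,375) and yellow (65,387) dishes are not blue. In the side view the same pair is at (328,367) and (321,405). I choose the larger. The dispenser knob is at about (266,207), the mat at (266,272), and the doily at (368,268).

```bash
python3 - <<'E'
from h import *
t=np.load("top0.npy",allow_pickle=True).item();s=np.load("side0.npy",allow_pickle=True).item()
a=t["frame"][150:310,150:310];b=s["frame"][200:430,220:380]
a=cv2.resize(a,(560,560),interpolation=cv2.INTER_CUBIC);b=cv2.resize(b,None,fx=560/230,fy=560/230,interpolation=cv2.INTER_CUBIC)[:, :240*2]
im=np.hstack([a,b])[:, :];k=800/im.shape[1];print(im.shape,k);save(im,"pics/crop1.png",k=min(1,k))
for n,c in(("top",t),("side",s)):
    print(n,"blue",[x for x in blobs(c["frame"],(98,90,40),(120,255,255)) ])
    print(n,"red",[x for x in blobs(c["frame"],(174,150,90),(180,255,255),100)+blobs(c["frame"],(0,180,90),(5,255,255),100)])
    roi=c["frame"].copy()
    print(n,"dark",[x for x in blobs(c["frame"],(0,0,0),(180,90,45),30) if (230<x[1][0]<300 and 190<x[1][1]<300 and n=="top") or (n=="side" and 240<x[1][0]<370 and 200<x[1][1]<340)])
    print(n,"white",[x for x in blobs(c["frame"],(0,0,225),(180,40,255),100) if (330<x[1][0]<450 and 240<x[1][1]<300)])
print("ram top z.042",onz(t,(202,282),.042),"side",onz(s,(328,360),.042))
E
```

```text
(560, 950, 3) 0.8421052631578947
top blue [([194, 273, 18, 20, 274], [202.2, 282.5]), ([162, 281, 11, 14, 123], [167.2, 287.4])]
top red [([73, 51, 31, 22, 100], [91.4, 59.0])]
top dark []
top white [([352, 252, 32, 33, 827], [367.5, 268.1]), ([411, 260, 20, 31, 382], [420.4, 277.2])]
side blue [([315, 356, 28, 14, 120], [328.3, 365.3]), ([311, 396, 22, 15, 131], [321.6, 405.3])]
side red [([105, 83, 21, 21, 122], [115.1, 92.8]), ([45, 86, 12, 14, 105], [50.6, 91.7]), ([64, 95, 23, 23, 149], [74.4, 104.8]), ([90, 198, 31, 22, 112], [104.9, 208.3]), ([249, 276, 56, 52, 1771], [274.9, 303.3])]
side dark [([328, 198, 21, 16, 95], [338.3, 206.0]), ([285, 200, 16, 9, 54], [293.1, 203.2]), ([315, 200, 10, 13, 33], [320.2, 205.5]), ([272, 206, 15, 5, 32], [277.9, 207.9]), ([272, 216, 24, 19, 273], [282.9, 224.5]), ([313, 242, 12, 7, 30], [318.4, 245.2]), ([271, 259, 8, 13, 30], [276.4, 265.8]), ([315, 311, 34, 20, 416], [333.1, 320.6])]
side white [([338, 250, 33, 17, 432], [354.3, 258.4])]
ram top z.042 [0.45804716 0.20651975 0.042     ] side [0.45937978 0.21125338 0.042     ]
```

View pics/crop1.png

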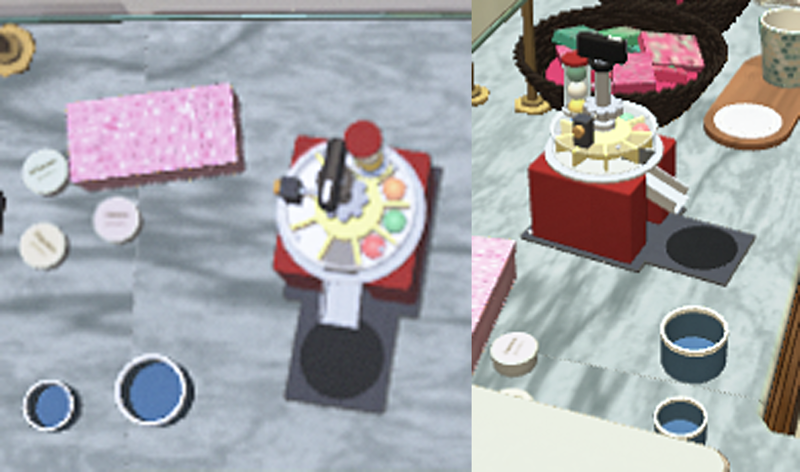

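The crop confirms the larger dish (crop (154,390), i.e. top (202,282)) and shows the mat at crop (342,360), the knob bar at (333,175), and the dispenser yawed about -7°. The small dish is at crop (50,405).

```bash
python3 - <<'E'
from h import *
t=np.load("top0.npy",allow_pickle=True).item();s=np.load("side0.npy",allow_pickle=True).item()
def comp(c,box,f,k=4):
    x0,y0,x1,y1=box;im=cv2.resize(c["frame"][y0:y1,x0:x1],None,fx=k,fy=k,interpolation=cv2.INTER_CUBIC)
    h=cv2.cvtColor(im,cv2.COLOR_RGB2HSV).astype(int);m=f(h).astype(np.uint8)
    n,l,st,ce=cv2.connectedComponentsWithStats(m);i=1+np.argmax(st[1:,4]);cn=max(cv2.findContours((l==i).astype(np.uint8),0,1)[0],key=cv2.contourArea)
    e=cv2.fitEllipse(cv2.convexHull(cn));o=lambda p:((np.array(p)+.5)/k-.5+[x0,y0])
    rr=cv2.minAreaRect(cn)
    return o(e[0]),np.array(e[1])/k,o(ce[i]),st[i][4]/k/k,(o(rr[0]),np.array(rr[1])/k,rr[2])
Vd=lambda v:lambda h:h[...,2]<v
W=lambda v,s=40:lambda h:(h[...,2]>v)&(h[...,1]<s)
B=lambda h:(h[...,0]>95)&(h[...,0]<125)&(h[...,1]>90)
out={}
for name,(bt,ft),(bs,fs) in [("rim",((186,266,220,300),W(215,30)),((306,344,350,384),W(200,40))),
 ("mat",((250,256,285,290),Vd(40)),((305,300,365,340),Vd(40))),
 ("doily",((345,245,390,292),W(220)),((330,245,376,272),W(220))),
 ("knob",((258,194,274,224),Vd(60)),((266,212,300,236),Vd(45)))]:
    a=comp(t,bt,ft);b=comp(s,bs,fs);print(name)
    for q in(a,b):print("  ell",q[0].round(1),q[1].round(1),"cen",q[2].round(1),"A",round(q[3]),"rect",q[4][0].round(1),q[4][1].round(1),round(q[4][2]))
    for z in (0,2):
        ra,rb=ray(t,a[z]),ray(s,b[z]);P=tri(ra,rb);g=np.linalg.norm(np.cross(P-ra[0],ra[1]))*2;print("  P",P.round(4),"gap",round(g,4))
# plate edges (corners from crop) at z .006
k=2.947
for p in((287,400),(383,412)):print("plate corner",onz(t,(150+p[0]/k,150+p[1]/k),.006).round(4))
print("shelf edge top px row157: z .3,.4,.5",[onz(t,(265,157),z).round(3)[0] for z in(.3,.4,.5)])
# shelf lower-edge in side: pixel (300,140)?
for y in(.0,.1,.2):
  for z in(.3,.4,.5): print(y,z,[ (proj(s,(onz(t,(265,157),z)[0],y,z))).round(0)])
E
```

```text
rim
  ell [200.3 281.7] [23.5 24.9] cen [198.5 280.8] A 85 rect [200.3 282.1] [23.5 24.4] 45
  ell [334.3 362.4] [35.7 70.5] cen [329.4 357.6] A 572 rect [327.5 363.5] [39.8 43.8] 90
  P [0.453  0.2112 0.0389] gap 0.0123
  P [0.4584 0.2134 0.0506] gap 0.0043Traceback (most recent call last):
  File "<stdin>", line 18, in <module>
  File "<stdin>", line 6, in comp
    return _wrapfunc(a, 'argmax', axis=axis, out=out, **kwds)
    return bound(*args, **kwds)
ValueError: attempt to get argmax of an empty sequence
```

```bash
python3 - <<'E'
from h import *
t=np.load("top0.npy",allow_pickle=True).item();s=np.load("side0.npy",allow_pickle=True).item()
for n,a,b in(("rim",(202.3,282.3),(328,363.4)),("mat",(266,272.2),(333.1,320.6)),("doily",(367.5,268.1),(354.3,258.4)),("knob",(262.5,209),(282.9,220))):
    ra,rb=ray(t,a),ray(s,b);P=tri(ra,rb);print(n,P.round(4),"gap",round(np.linalg.norm(np.cross(P-ra[0],ra[1]))*2,4))
k=2.947
for p in((287,400),(383,412)):print("plate corner",onz(t,(150+p[0]/k,150+p[1]/k),.006).round(4))
for z in(.3,.4,.5,.6):
    x=onz(t,(265,157),z)[0];print("shelf",z,x.round(3),[proj(s,(x,y,z)).round(0).tolist() for y in(0,.2,.3)])
st=r.state();w=r.camera("wrist");from scipy.spatial.transform import Rotation as R
Rt=R.from_euler("xyz",st["ee_rot"]).as_matrix();T=np.array(w["world_from_camera"])
print(Rt.round(3).tolist(),"cam in tool",(Rt.T@(T[:3,3]-st["tool_pos"])).round(3),(Rt.T@T[:3,:3]).round(2).tolist(),np.array(w["intrinsics"]).round(0).tolist())
E
```

```text
rim [0.459  0.2088 0.0311] gap 0.0016
mat [0.4893 0.0396 0.0048] gap 0.0026
doily [ 0.4983 -0.2402  0.0123] gap 0.0019
knob [0.6108 0.0221 0.2346] gap 0.0034
plate corner [0.4507 0.0899 0.006 ]
plate corner [4.394e-01 1.000e-04 6.000e-03]
shelf 0.3 0.71 [[243.0, 183.0], [200.0, 221.0], [171.0, 247.0]]
shelf 0.4 0.671 [[258.0, 140.0], [215.0, 172.0], [186.0, 193.0]]
shelf 0.5 0.632 [[274.0, 92.0], [232.0, 115.0], [202.0, 132.0]]
shelf 0.6 0.593 [[293.0, 39.0], [251.0, 51.0], [222.0, 60.0]]
[[-0.933, -0.36, -0.001], [-0.36, 0.933, 0.001], [0.0, 0.002, -1.0]] cam in tool [0.07  0.001 0.03 ] [[-0.0, 0.96, 0.28], [1.0, 0.0, 0.0], [0.0, 0.28, -0.96]] [[424.0, 0.0, 326.0], [0.0, 424.0, 235.0], [0.0, 0.0, 1.0]]
```

Two-view points agree with the text: mat z 5 mm, doily z 12 mm, knob z 235 mm, and mat to knob 123 mm with dispenser yaw about -7.5°. Next I move above the ramekin, with the yaw turned so the fingers avoid the small dish.

```bash
python3 -m pendant '[[-2,2.5,0,0.1,1],[-3.8,5,0,0.2,1],[-5.5,7,0,0.3,1],[-7.2,9,0,0.4,1],[-8.8,11,0,0.5,1],[-10.4,13,0,0.6,1],[-12,15,0,0.7,1],[-13.6,17,0,0.8,1],[-15.2,19,0,0.89,1],[-16.8,21,0,0.89,1],[-18.4,23,0,0.89,1],[-20.1,25.2,0,0.89,1]]'
```

```text
t: 1.65
tool_pos: [0.4412, 0.1558, 0.4048]
ee_rot: [3.141, 0.0, 2.62]
wrist_force: [0.9, -0.4, 0.6]
grip_width: 0.0856
grasp_force: 0.0
```

```bash
python3 - <<'E'
from h import *
st=r.state();print(st["t"],st["tool_pos"].round(4),st["ee_rot"].round(3),st["q"].round(2),st["wrist_force"].round(1))
c=r.camera("wrist");np.save("w1.npy",c,allow_pickle=True);save(c["frame"],"pics/w1.png")
print(proj(c,(.459,.209,.042)))
E
```

```text
1.65 [0.4412 0.1558 0.4048] [3.141 0.    2.62 ] [ 0.77 -0.32 -0.24 -0.   -1.65 -2.86] [ 0.9 -0.4  0.6]
[393.65941228 190.55847418]
```

View pics/w1.png

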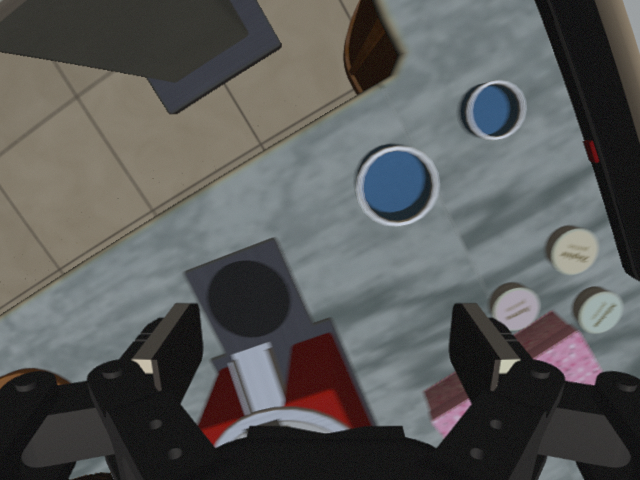

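Wrist view: the large ramekin's rim is at (398,185), the small dish at (493,110), the mat at (248,298) and the chute at about (255,375). J6 is near its limit, so I will turn back slightly. Measuring more accurately now.

```bash
cat >> h.py <<'E'
def ell(c,box,f,k=4):
    x0,y0,x1,y1=box;im=cv2.resize(c["frame"][y0:y1,x0:x1],None,fx=k,fy=k,interpolation=cv2.INTER_CUBIC)
    h=cv2.cvtColor(im,cv2.COLOR_RGB2HSV).astype(int);n,l,st,ce=cv2.connectedComponentsWithStats(f(h).astype(np.uint8));i=1+np.argmax(st[1:,4])
    cn=max(cv2.findContours((l==i).astype(np.uint8),0,1)[0],key=cv2.contourArea);e=cv2.fitEllipse(cv2.convexHull(cn))
    return (np.array(e[0])+.5)/k-.5+[x0,y0],np.array(e[1])/k
E
python3 - <<'E'
from h import *
t=np.load("top0.npy",allow_pickle=True).item();s=np.load("side0.npy",allow_pickle=True).item();w=np.load("w1.npy",allow_pickle=True).item()
for V in(185,200,215):
    p,d=ell(w,(345,135,450,235),lambda h:(h[...,2]>V)&(h[...,1]<30));print("rim",V,p.round(1),d.round(1))
    a=ray(w,p);print(onz(w,p,.042).round(4),tri(a,ray(s,(328,363.4)),ray(t,(202.3,282.3))).round(4))
for V in(25,32,40,50):
    try:
        p,d=ell(w,(195,250,300,345),lambda h:h[...,2]<V);print("mat",V,p.round(1),d.round(1),onz(w,p,.006).round(4),tri(ray(w,p),ray(s,(333.1,320.6)),ray(t,(266,272.2))).round(4))
    except Exception as e:print(V,e)
print(r.state()["tool_pos"])
E
```

```text
rim 185 [396.1 176.6] [59.  71.4]
[0.4501 0.2158 0.042 ] [0.4565 0.2122 0.0322]
rim 200 [390.3 163.1] [29.1 51.1]
[0.4384 0.2168 0.042 ] [0.4525 0.2128 0.0318]
rim 215 [408.5 219.9] [ 4.9 23.6]
[0.4864 0.2084 0.042 ] [0.4676 0.2088 0.0378]
mat 25 [197.2 332.9] [ 7.  59.8] [ 0.4968 -0.0207  0.006 ] [0.4882 0.0238 0.0203]
mat 32 [197.5 334.7] [ 7.3 63.8] [ 0.4986 -0.0216  0.006 ] [0.4886 0.0238 0.0208]
mat 40 [248.3 298.4] [74.2 81.4] [0.4907 0.0437 0.006 ] [0.4899 0.041  0.0047]
mat 50 [248.3 298.5] [75.7 83.4] [0.4907 0.0437 0.006 ] [0.4899 0.041  0.0047]
[0.44257112 0.16064882 0.40230209]
```

```bash
python3 -m pendant '[[0,0,0,-0.18,1],[0,0,0,-0.18,1],[0,0,0,-0.18,1],[0,0,0,-0.18,1]]'; python3 - <<'E'
from h import *
st=r.state();print(st["t"],st["tool_pos"].round(4),st["ee_rot"].round(3),st["q"].round(2))
c=r.camera("wrist");np.save("w2.npy",c,allow_pickle=True)
t=np.load("top0.npy",allow_pickle=True).item();s=np.load("side0.npy",allow_pickle=True).item()
for b in blobs(c["frame"],(98,90,20),(125,255,255),800):
    x,y,w,h=b[0][:4];
    p,d=ell(c,(x-15,y-15,x+w+15,y+h+15),lambda h:(h[...,1]>75)&(h[...,0]>95)&(h[...,0]<130));print(b,p.round(1),d.round(1),onz(c,p,.042).round(4))
    if d.min()>50: print("tri",tri(ray(c,p),ray(s,(328,363.4))).round(4),tri(ray(c,p),ray(s,(328,363.4)),ray(t,(202.3,282.3))).round(4))
for b in blobs(c["frame"],(0,0,0),(180,255,45),2000):
    x,y,w,h=b[0][:4];print(b)
p,d=ell(c,(150,200,360,360),lambda h:h[...,2]<45);print("mat",p,d,onz(c,p,.006))
save(c["frame"],"pics/w2.png")
E
```

```text
t: 2.2
tool_pos: [0.4412, 0.1531, 0.4049]
ee_rot: [3.141, 0.0, 2.797]
wrist_force: [0.1, -0.6, -0.4]
grip_width: 0.0852
grasp_force: 0.0
2.2 [0.4412 0.1531 0.4049] [3.141 0.    2.797] [ 0.77 -0.32 -0.24 -0.   -1.65 -2.68]
([483, 117, 46, 49, 1527], [503.5, 140.6]) [505.7 140.8] [45.4 50.6] [0.4412 0.3039 0.042 ]
([365, 163, 68, 68, 3312], [397.1, 195.4]) [398.6 196.9] [66.8 70.5] [0.4557 0.2108 0.042 ]
tri [0.4584 0.2117 0.0337] [0.4586 0.2101 0.0318]
([362, 0, 61, 102, 3766], [391.2, 54.7])
([557, 0, 83, 339, 17412], [607.4, 148.7])
([0, 245, 640, 235, 52913], [306.1, 409.2])
mat [208.58558655 306.62512207] [ 94.23799133 148.39044189] [0.50484653 0.01177286 0.006     ]
```

```bash
python3 -m pendant '[[0.17,2.34,0,0,1],[0.17,2.34,2,0,1],[0.17,2.34,4,0,1],[0.17,2.34,4,0,1],[0.17,2.34,4,0,1]]'; python3 - <<'E'
from h import *
st=r.state();print(st["q"].round(2))
c=r.camera("wrist");np.save("w3.npy",c,allow_pickle=True);w2=np.load("w2.npy",allow_pickle=True).item()
for b in blobs(c["frame"],(98,90,20),(125,255,255),800):
    x,y,w,h=b[0][:4];
    p,d=ell(c,(max(0,x-15),max(0,y-15),x+w+15,y+h+15),lambda h:(h[...,1]>75)&(h[...,0]>95)&(h[...,0]<130));print(b,p.round(1),d.round(1),onz(c,p,.042).round(4))
    if d.min()>50: print("tri",tri(ray(c,p),ray(w2,(398.6,196.9))).round(4))
save(c["frame"],"pics/w3.png")
E
```

```text
t: 2.88
tool_pos: [0.4574, 0.21, 0.3074]
ee_rot: [3.139, 0.002, 2.799]
wrist_force: [1.8, -0.5, 0.9]
grip_width: 0.0855
grasp_force: 0.0
[ 0.83 -0.21 -0.33  0.   -1.45 -2.75]
([442, 122, 66, 68, 3053], [471.5, 155.3]) [474.4 155.8] [64.5 70.7] [0.4409 0.3051 0.042 ]
tri [0.3417 0.1642 0.512 ]
([278, 189, 96, 91, 6113], [325.0, 230.5]) [325.3 233.6] [92.  96.6] [0.4552 0.2121 0.042 ]
tri [0.4571 0.2114 0.0354]
```

View pics/w3.png

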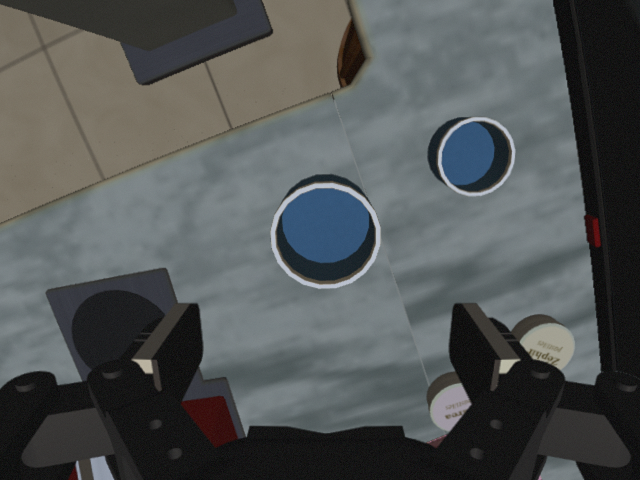

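Wrist view: the rim is centred at (326,236), symmetric between the open fingers; the small dish at (475,155) and the tins are clear. I go down and grip.

```bash
python3 -m pendant '[[0.09,0.05,1.5,0,1],[0.09,0.05,3,0,1],[0.09,0.05,4.2,0,1],[0.09,0.05,4.8,0,1],[0.09,0.05,4.8,0,1],[0.09,0.05,4.8,0,1],[0.09,0.05,4.8,0,-1],[0.09,0.05,4.8,0,-1],[0.09,0.05,4.8,0,-1],[0.09,0.05,4.8,0,-1],[0.09,0.05,4.8,0,-1],[0.09,0.05,4.8,0,-1]]' 40; python3 -m pendant '[[0,0,-0.2,0,-1],[0,0,-0.6,0,-1],[0,0,-1.2,0,-1],[0,0,-2,0,-1],[0,0,-2.4,0,-1],[0,0,-2.4,0,-1],[0,0,-2.4,0,-1]]'
python3 - <<'E'
from h import *
st=r.state();print(st["tool_pos"].round(4),st["ee_rot"].round(3),st["q"].round(2))
c=r.camera("wrist");np.save("w4.npy",c,allow_pickle=True);
s=r.camera("side")
def lst(im,roi):return cv2.resize(im[roi[1]:roi[3],roi[0]:roi[2]],(400,400))
save(np.hstack([cv2.resize(c["frame"],(440,330)),cv2.resize(s["frame"][200:420,220:460],(360,330))]),"pics/w4.png")
p,d=ell(c,(0,200,240,400),lambda h:(h[...,2]<45));print("mat",p,d)
E
```

```text
t: 4.42
tool_pos: [0.4556, 0.2124, 0.1865]
ee_rot: [3.14, 0.002, 2.8]
wrist_force: [-0.5, -0.5, 6.2]
grip_width: 0.0628
grasp_force: 44.0
t: 5.3
tool_pos: [0.4549, 0.2119, 0.2439]
ee_rot: [-3.141, -0.001, 2.799]
wrist_force: [0.0, -0.5, -1.7]
grip_width: 0.0633
grasp_force: 44.2
[0.4549 0.2119 0.2439] [-3.141e+00 -1.000e-03  2.799e+00] [ 0.84 -0.19 -0.42 -0.   -1.33 -2.75]
mat [134.50013733 362.96353149] [140.97270203 248.72531128]
```

View pics/w4.png

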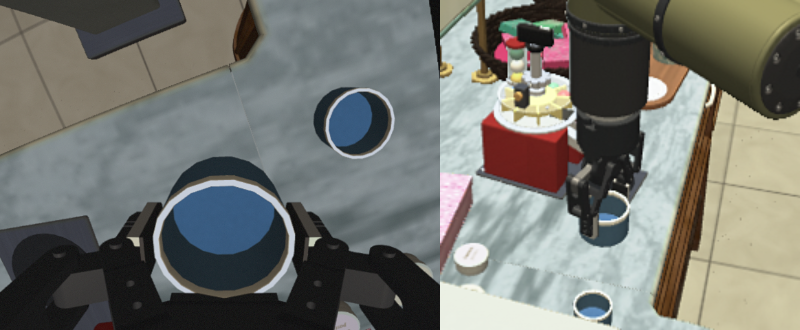

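The ramekin is held, rim at (222,240) in the wrist half, upright and clear of everything. I move to a staging point in front of the mat.

```bash
python3 -m pendant '[[-0.5,-1.5,0,-0.05,-1],[-1,-3,0,-0.1,-1],[-1.4,-4.5,0,-0.15,-1],[-1.7,-5.6,0,-0.21,-1],[-1.84,-6.24,0,-0.21,-1],[-1.84,-6.24,0,-0.21,-1],[-1.84,-6.24,0,-0.21,-1],[-1.84,-6.24,0,-0.21,-1]]'
python3 - <<'E'
from h import *
st=r.state();print(st["tool_pos"].round(4),st["ee_rot"].round(3),st["q"].round(2))
c=r.camera("wrist");np.save("w5.npy",c,allow_pickle=True);t=r.camera("top");np.save("t5.npy",t,allow_pickle=True);s=r.camera("side");np.save("s5.npy",s,allow_pickle=True)
print("rim est from w4 px",onz(np.load("w4.npy",allow_pickle=True).item(),(325,349),.0994))
save(np.hstack([cv2.resize(c["frame"],(440,330)),cv2.resize(s["frame"][200:420,220:460],(360,330))]),"pics/w5.png")
E
```

```text
t: 6.4
tool_pos: [0.4462, 0.0503, 0.2446]
ee_rot: [-3.142, -0.0, 3.01]
wrist_force: [0.1, -1.1, -2.0]
grip_width: 0.0633
grasp_force: 44.4
[0.4462 0.0503 0.2446] [-3.142 -0.     3.01 ] [ 0.57 -0.35 -0.55 -0.   -1.37 -2.27]
rim est from w4 px [0.4538052  0.21286638 0.0994    ]
```

View pics/w5.png

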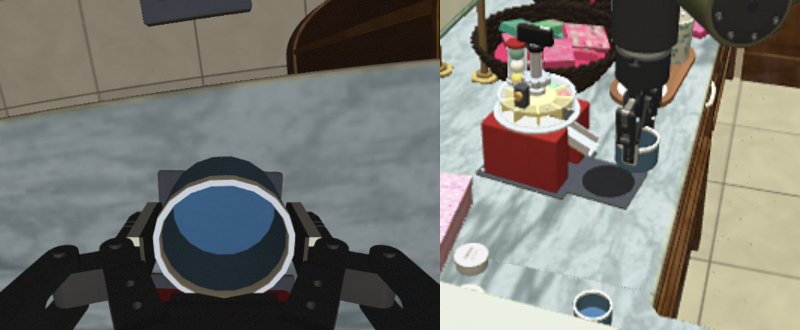

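Wrist view: the plate's front corners are at about (230,248) and (412,248) in full pixels, centred behind the ramekin (323,349), with the edge parallel to the fingers. Measuring the plate corners now.

```bash
python3 - <<'E'
from h import *
c=np.load("w5.npy",allow_pickle=True).item();f=c["frame"];g=cv2.cvtColor(f,cv2.COLOR_RGB2GRAY).astype(int)
print(g[256,218:240].tolist());print(g[256,402:424].tolist());print(g[238:262,240].tolist());print(g[238:262,400].tolist())
def edge(v):
    d=np.abs(np.diff(cv2.GaussianBlur(np.float32([v]),(3,1),0)[0]));return np.argmax(d)+.5
L=218+edge(g[256,218:240]);Rr=402+edge(g[256,402:424]);a=238+edge(g[238:262,240]);b=238+edge(g[238:262,400]);print(L,Rr,a,b)
P=onz(c,(L,a),.006);Q=onz(c,(Rr,b),.006);E=(Q-P)[:2];print(P.round(4),Q.round(4),np.linalg.norm(E),"yaw",np.degrees(np.arctan2(-E[0],E[1])))
u=np.array([E[1],-E[0]])/np.linalg.norm(E);m=(P+Q)[:2]/2;print("mat",m+.048*u,"axis",m+.168*u)
for n in("s5","side0"):
  s=np.load(n+".npy",allow_pickle=True).item();p,d=ell(s,(305,300,365,345),lambda h:h[...,2]<42);print(n,p.round(1),d.round(1),onz(s,p,.006).round(4))
E
```

```text
[122, 120, 119, 119, 120, 119, 117, 119, 117, 120, 117, 95, 62, 59, 62, 63, 62, 65, 65, 62, 62, 63]
[61, 60, 62, 62, 62, 62, 59, 58, 60, 91, 128, 127, 124, 121, 120, 120, 118, 116, 118, 117, 116, 117]
[115, 115, 116, 117, 117, 119, 120, 120, 118, 72, 52, 57, 62, 64, 61, 62, 60, 62, 62, 60, 63, 62, 62, 61]
[128, 130, 132, 131, 130, 133, 133, 133, 133, 134, 132, 107, 57, 53, 57, 59, 59, 59, 60, 60, 60, 60, 62, 60]
229.5 411.5 246.5 249.5
[0.4358 0.0024 0.006 ] [0.4498 0.0956 0.006 ] 0.09423703406028697 yaw -8.56743243998502
mat [0.49028766 0.04180671] axis [0.60894861 0.02392991]
s5 [345.7 303.3] [ 7.7 11.5] [ 0.4774 -0.0332  0.006 ]
side0 [329.5 329.8] [1.  6.7] [0.4899 0.0757 0.006 ]
```

```bash
python3 -m pendant '[[0,0,0.8,0.017,-1],[0,0,1.5,0.017,-1],[0,0,1.95,0.017,-1],[0,0,1.95,0.017,-1],[-0.5,-0.03,1.95,0.017,-1],[-1,-0.06,1.95,0.017,-1],[-1.4,-0.08,1.95,0.017,-1],[-1.7,-0.1,1.95,0.017,-1],[-1.8,-0.1,1.95,0.017,-1],[-1.8,-0.1,1.95,0.017,-1],[-1.8,-0.1,1.95,0.017,-1]]'; python3 -m pendant '[[0,0,0.05,0,-1],[0,0,0.1,0,-1],[0,0,0.13,0,-1],[0,0,0.13,0,-1]]'
python3 - <<'E'
from h import *
c=r.camera("wrist");s=r.camera("side");np.save("s6.npy",s,allow_pickle=True)
save(np.hstack([cv2.resize(c["frame"],(400,300)),cv2.resize(s["frame"][230:350,240:400],(400,300),interpolation=cv2.INTER_CUBIC)]),"pics/w6.png")
E
```

```text
t: 7.92
tool_pos: [0.4902, 0.0413, 0.1959]
ee_rot: [3.141, -0.0, 2.993]
wrist_force: [0.4, 0.2, -1.7]
grip_width: 0.0634
grasp_force: 44.4
t: 8.43
tool_pos: [0.4904, 0.0413, 0.1927]
ee_rot: [3.142, -0.0, 2.992]
wrist_force: [0.0, -0.4, -2.4]
grip_width: 0.0629
grasp_force: 44.4
```

View pics/w6.png

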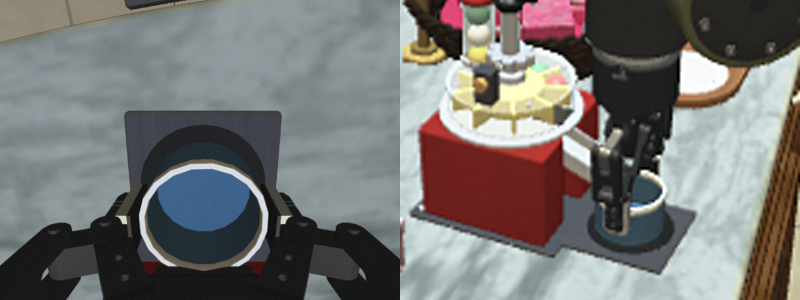

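The ramekin is over the mat, centred laterally in the wrist view (204,215), with the chute lip just over its rear rim. It is about 0.5 mm short of contact, so I lower and release.

```bash
python3 -m pendant '[[0,0,0.04,0,-1],[0,0,0.04,0,-1],[0,0,0.04,0,-1]]';python3 -m pendant '[[0,0,0,0,1],[0,0,0,0,1],[0,0,0,0,1],[0,0,0,0,1],[0,0,0,0,1]]'; python3 -m pendant '[[0,0,-0.6,0,1],[0,0,-1.5,0,1],[0,0,-3,0,1],[0,0,-5,0,1],[0,0,-7.2,0,1],[0,0,-9.2,0,1],[0,0,-10,0,1],[0,0,-10,0,1],[0,0,-10,0,1]]'
python3 - <<'E'
from h import *
st=r.state();print(st["q"].round(2))
c=r.camera("wrist");np.save("w7.npy",c,allow_pickle=True);s=r.camera("side");np.save("s7.npy",s,allow_pickle=True)
save(np.hstack([cv2.resize(c["frame"],(440,330)),cv2.resize(s["frame"][200:350,240:400],(352,330),interpolation=cv2.INTER_CUBIC)]),"pics/w7.png")
for b in blobs(c["frame"],(98,90,20),(125,255,255),800):
    x,y,w,h=b[0][:4];p,d=ell(c,(max(0,x-15),max(0,y-15),x+w+15,y+h+15),lambda h:(h[...,1]>75)&(h[...,0]>95)&(h[...,0]<130));print(b,p.round(1),d.round(1),onz(c,p,.048).round(4))
E
```

```text
t: 8.9
tool_pos: [0.4907, 0.0412, 0.1925]
ee_rot: [3.141, 0.001, 2.993]
wrist_force: [-2.7, -0.4, 5.9]
grip_width: 0.0631
grasp_force: 45.1
t: 9.52
tool_pos: [0.4904, 0.0412, 0.1916]
ee_rot: [-3.142, -0.0, 2.992]
wrist_force: [-0.5, -0.3, 1.4]
grip_width: 0.0854
grasp_force: 0.0
t: 10.65
tool_pos: [0.4903, 0.0412, 0.441]
ee_rot: [-3.142, -0.001, 2.992]
wrist_force: [-0.1, -0.1, -0.5]
grip_width: 0.0853
grasp_force: 0.0
[ 0.49 -0.24 -0.11 -0.   -1.7  -2.21]
([591, 80, 38, 45, 1024], [607.1, 102.1]) [609.7 102. ] [37.8 45.1] [0.443  0.2957 0.048 ]
([295, 168, 63, 59, 2857], [325.5, 196.5]) [325.7 198.4] [62.5 64.2] [0.4914 0.0418 0.048 ]
```

View pics/w7.png

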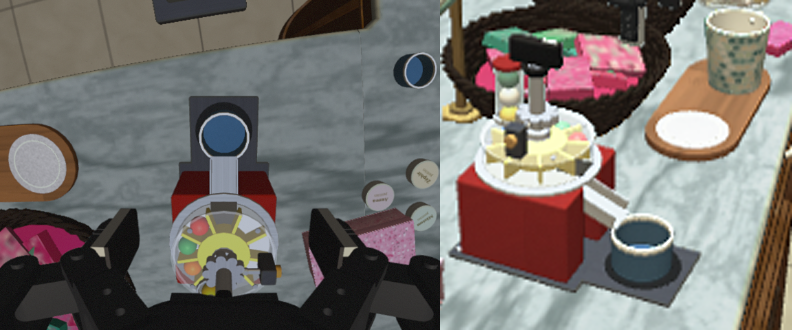

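The ramekin stands upright on the mat at wrist (326,198), i.e. (0.491, 0.042), 1 mm from the catch spot. Before going to the knob I check shelf clearance and knob position.

```bash
python3 - <<'E'
from h import *
t=np.load("top0.npy",allow_pickle=True).item();s=np.load("side0.npy",allow_pickle=True).item()
for row in(157,120,45):
    for z in(.15,.2,.25,.3,.35,.4,.5,.6,.7):
        P=onz(t,(265,row),z);u,v=proj(s,(P[0],0,z));print(row,z,P[0].round(3),(round(u),round(v)),"lower",round(475-1.06*u),"upper",round(265-.59*u))
w=np.load("w7.npy",allow_pickle=True).item()
print("doily",onz(w,(55,236),.012))
p,d=ell(s,(266,212,300,236),lambda h:h[...,2]<60);print("knob side ell",p,d)
m=cv2.inRange(cv2.cvtColor(s["frame"],cv2.COLOR_RGB2HSV),(0,0,0),(180,255,60));print([b for b in blobs(s["frame"],(0,0,0),(180,255,55)) if 260<b[1][0]<305 and 205<b[1][1]<245])
for n,P in(("A",(.609,.024)),("B",(.6108,.0221))):
    for z in(.242,.214):print(n,z,proj(s,(*P,z)).round(1),proj(t,(*P,z)).round(1))
E
```

```text
157 0.15 0.768 (224, 240) lower 238 upper 133
157 0.2 0.748 (230, 222) lower 231 upper 129
157 0.25 0.729 (237, 203) lower 224 upper 125
157 0.3 0.71 (243, 183) lower 217 upper 121
157 0.35 0.69 (250, 162) lower 210 upper 117
157 0.4 0.671 (258, 140) lower 202 upper 113
157 0.5 0.632 (274, 92) lower 184 upper 103
157 0.6 0.593 (293, 39) lower 165 upper 92
157 0.7 0.555 (313, -21) lower 143 upper 80
120 0.15 0.87 (185, 235) lower 279 upper 156
120 0.2 0.846 (192, 217) lower 272 upper 152
120 0.25 0.822 (199, 198) lower 264 upper 148
120 0.3 0.797 (207, 179) lower 256 upper 143
120 0.35 0.773 (215, 158) lower 247 upper 138
120 0.4 0.749 (223, 137) lower 238 upper 133
120 0.5 0.7 (242, 90) lower 218 upper 122
120 0.6 0.652 (263, 37) lower 196 upper 110
120 0.7 0.603 (287, -22) lower 171 upper 96
45 0.15 1.092 (105, 223) lower 364 upper 203
45 0.2 1.058 (113, 206) lower 355 upper 198
45 0.25 1.023 (122, 189) lower 346 upper 193
45 0.3 0.988 (131, 170) lower 336 upper 187
45 0.35 0.953 (142, 151) lower 325 upper 182
45 0.4 0.918 (152, 130) lower 314 upper 175
45 0.5 0.848 (175, 85) lower 289 upper 162
45 0.6 0.779 (202, 35) lower 261 upper 146
45 0.7 0.709 (232, -22) lower 230 upper 128
doily [ 0.4942612 -0.237517   0.012    ]
knob side ell [282.95848656 224.19988251] [20.17155266 26.24160004]
[([272, 216, 24, 19, 306], [282.9, 224.6])]
A 0.242 [284.1 217.6] [261.1 208.2]
A 0.214 [284.3 229.2] [262.7 211.2]
B 0.242 [283.6 217.1] [261.9 207.4]
B 0.214 [283.8 228.8] [263.5 210.5]
```

Shelf edges (x ≥ 0.75) clear the wrist at the knob, and the axis is ≈ (0.610, 0.023). I turn the tool by half a turn so the wrist joint has range for the clockwise clicks, then go above the knob.

```bash
python3 -m pendant '[[0,0,0,-0.18,1],[0,0,0,-0.36,1],[0,0,0,-0.54,1],[0,0,0,-0.72,1],[0,0,0,-0.9,1],[0,0,0,-1.08,1],[0,0,0,-1.26,1],[0,0,0,-1.44,1],[0,0,0,-1.57,1],[0,0,0,-1.57,1]]'; python3 -m pendant '[[0,0,0,-0.18,1],[0,0,0,-0.36,1],[0,0,0,-0.54,1],[0,0,0,-0.72,1],[0,0,0,-0.9,1],[0,0,0,-1.08,1],[0,0,0,-1.26,1],[0,0,0,-1.44,1],[0,0,0,-1.57,1],[0,0,0,-1.57,1]]'; python3 -m pendant '[[1.5,0,0,0,1],[3,0,0,0,1],[4.2,0,0,0,1],[4.83,0,0,0,1],[4.83,0,0,0,1],[4.83,0,0,0,1],[4.83,0,0,0,1]]'
python3 - <<'E'
from h import *
st=r.state();print(st["q"].round(2))
c=r.camera("wrist");np.save("w8.npy",c,allow_pickle=True)
for P in((.609,.024),(.6108,.0221)):print(proj(c,(*P,.242)))
save(c["frame"],"pics/w8.png")
E
```

```text
t: 12.0
tool_pos: [0.4904, 0.0412, 0.4409]
ee_rot: [3.14, -0.001, -1.722]
wrist_force: [0.2, -0.1, -0.3]
grip_width: 0.0853
grasp_force: 0.0
t: 13.25
tool_pos: [0.4904, 0.0412, 0.4413]
ee_rot: [3.141, 0.001, -0.154]
wrist_force: [-0.7, 0.1, 0.1]
grip_width: 0.085
grasp_force: 0.0
t: 14.12
tool_pos: [0.6092, 0.0232, 0.4423]
ee_rot: [-3.141, -0.001, -0.151]
wrist_force: [0.1, -0.2, 0.0]
grip_width: 0.0856
grasp_force: 0.0
[ 0.37  0.07  0.19 -0.   -1.68  1.05]
[326.10376799 282.90407817]
[329.83881026 278.44223387]
```

View pics/w8.png

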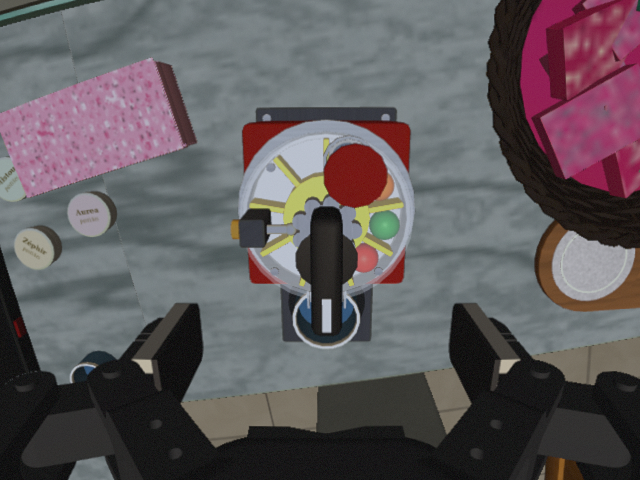

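Wrist view: the paddle bar is vertical in the image from (326,225) to (326,334), midpoint (326,283), exactly as predicted and centred between the fingers. I lower and grip it.

```bash
python3 -m pendant '[[0,0,0.8,0,1],[0,0,1.6,0,1],[0,0,2.06,0,1],[0,0,2.06,0,1],[0,0,2.06,0,1],[0,0,2.06,0,-1],[0,0,2.06,0,-1],[0,0,2.06,0,-1],[0,0,2.06,0,-1],[0,0,2.06,0,-1],[0,0,2.06,0,-1],[0,0,2.06,0,-1]]' 50; python3 -c "
from h import *
st=r.state();print(st['ft_torque'].round(2),st['q'].round(3))"
```

```text
t: 15.68
tool_pos: [0.6098, 0.0229, 0.3903]
ee_rot: [3.141, -0.0, -0.151]
wrist_force: [-0.6, -1.1, 1.4]
grip_width: 0.013
grasp_force: 51.3
[-0.36  0.25  0.01] [ 0.366  0.066  0.086  0.    -1.59   1.054]
```

Firm grip (13 mm) with almost no side force. First click.

```bash
python3 -m pendant '[[0,0,0,0.1,-1],[0,0,0,0.2,-1],[0,0,0,0.3,-1],[0,0,0,0.4,-1],[0,0,0,0.5,-1],[0,0,0,0.6,-1],[0,0,0,0.7,-1],[0,0,0,0.7,-1],[0,0,0,0.7,-1],[0,0,0,0.7,-1],[0,0,0,0.7,-1],[0,0,0,0.7,-1]]'; python3 - <<'E'
from h import *
st=r.state();print(st['ft_torque'].round(2))
s=r.camera("side");np.save("s9.npy",s,allow_pickle=True)
s7=np.load("s7.npy",allow_pickle=True).item()
# change near ramekin and sweets in it, by colour
f=s["frame"][290:340,305:350].astype(int);g=s7["frame"][290:340,305:350].astype(int)
h=cv2.cvtColor(s["frame"][290:340,305:350],cv2.COLOR_RGB2HSV)
m=(np.abs(f-g).sum(2)>80);print("changed px",m.sum(),"mean rgb",f[m].mean(0) if m.any() else None, np.argwhere(m).mean(0)+[290,305] if m.any() else None)
E
```

```text
t: 17.18
tool_pos: [0.6098, 0.023, 0.3903]
ee_rot: [3.142, -0.0, -0.851]
wrist_force: [-0.9, -1.9, 2.4]
grip_width: 0.0132
grasp_force: 51.4
[-0.59  0.26  0.03]
changed px 7 mean rgb [182.42857143 181.         169.57142857] [307.85714286 335.14285714]
```

```bash
python3 - <<'E'
from h import *
s=np.load("s9.npy",allow_pickle=True).item();s7=np.load("s7.npy",allow_pickle=True).item()
print("ram in side",proj(s,(.4914,.0418,.048)),proj(s,(.4914,.0418,.011)))
t=r.camera("top");np.save("t9.npy",t,allow_pickle=True);t0=np.load("top0.npy",allow_pickle=True).item();print("ram in top",proj(t,(.4914,.0418,.03)))
def col(c,box):
    x0,y0,x1,y1=box;h=cv2.cvtColor(c["frame"][y0:y1,x0:x1],cv2.COLOR_RGB2HSV).astype(int);sat=(h[...,1]>90)&(h[...,2]>90)
    return {k:int((sat&((h[...,0]>=a)&(h[...,0]<b))).sum()) for k,(a,b) in dict(red=(0,8),orange=(8,18),yellow=(18,36),green=(40,85),blue=(95,125),red2=(170,180)).items()}
for n,c in(("s7",s7),("s9",s)):print(n,col(c,(312,290,352,335)),"rotor",col(c,(250,240,320,290)))
for n,c in(("t0",t0),("t9",t)):print(n,col(c,(250,255,285,290)))
np.set_printoptions(linewidth=250)
print(t["frame"][266:282:2,256:278:3].reshape(8,-1,3).tolist())
E
```

```text
ram in side [333.0159247  305.58028132] [332.60008718 318.92012963]
ram in top [264.00562798 269.97032212]
s7 {'red': 10, 'orange': 0, 'yellow': 0, 'green': 0, 'blue': 17, 'red2': 0} rotor {'red': 289, 'orange': 17, 'yellow': 256, 'green': 0, 'blue': 0, 'red2': 166}
s9 {'red': 9, 'orange': 0, 'yellow': 0, 'green': 0, 'blue': 17, 'red2': 0} rotor {'red': 285, 'orange': 18, 'yellow': 221, 'green': 0, 'blue': 0, 'red2': 163}
t0 {'red': 0, 'orange': 0, 'yellow': 0, 'green': 0, 'blue': 0, 'red2': 0}
t9 {'red': 32, 'orange': 0, 'yellow': 0, 'green': 0, 'blue': 236, 'red2': 13}
[[[81, 109, 150], [93, 129, 182], [93, 129, 181], [91, 128, 181], [92, 127, 181], [91, 127, 180], [198, 211, 236], [50, 53, 59]], [[95, 135, 190], [87, 125, 179], [86, 125, 177], [92, 128, 180], [94, 130, 182], [93, 130, 183], [165, 188, 228], [50, 54, 60]], [[93, 131, 186], [89, 126, 177], [87, 127, 180], [91, 129, 184], [93, 131, 183], [94, 132, 186], [200, 214, 241], [48, 51, 59]], [[93, 132, 187], [89, 131, 183], [210, 95, 126], [173, 92, 122], [91, 131, 183], [90, 126, 182], [218, 232, 247], [55, 59, 63]], [[83, 117, 163], [107, 122, 171], [248, 83, 80], [247, 74, 70], [88, 131, 187], [83, 124, 179], [211, 218, 233], [55, 58, 61]], [[197, 206, 222], [117, 119, 166], [247, 84, 78], [247, 74, 71], [73, 111, 157], [183, 203, 235], [47, 53, 59], [54, 55, 62]], [[160, 166, 180], [164, 192, 232], [230, 53, 48], [204, 51, 51], [183, 207, 240], [183, 184, 192], [55, 57, 63], [52, 53, 60]], [[51, 50, 56], [119, 122, 133], [208, 214, 235], [222, 235, 249], [131, 132, 134], [53, 58, 63], [52, 52, 58], [84, 86, 100]]]
```

The top view shows the red sweet in the ramekin (45 red px near (263,275)), one click and one sweet. Clicks two and three follow, each checked.

```bash
cat >> h.py <<'E'
def chk(n):
    t=r.camera("top");np.save(n+".npy",t,allow_pickle=True)
    h=cv2.cvtColor(t["frame"][255:290,248:285],cv2.COLOR_RGB2HSV).astype(int);sat=(h[...,1]>100)&(h[...,2]>110)
    for k,(a,b) in dict(red=(0,6),orange=(6,18),yellow=(18,36),green=(40,90),red2=(170,181)).items():
        m=sat&(h[...,0]>=a)&(h[...,0]<b);print(k,m.sum(),(np.argwhere(m).mean(0)[::-1]+[248,255]).round(1) if m.any() else "")
E
python3 -m pendant '[[0,0,0,0.1,-1],[0,0,0,0.2,-1],[0,0,0,0.3,-1],[0,0,0,0.4,-1],[0,0,0,0.5,-1],[0,0,0,0.6,-1],[0,0,0,0.7,-1],[0,0,0,0.7,-1],[0,0,0,0.7,-1],[0,0,0,0.7,-1],[0,0,0,0.7,-1],[0,0,0,0.7,-1]]'; python3 -c "
from h import *
chk('t10')"
```

```text
t: 18.77
tool_pos: [0.6098, 0.023, 0.3903]
ee_rot: [-3.141, -0.0, -1.551]
wrist_force: [-1.4, -2.7, 3.5]
grip_width: 0.013
grasp_force: 51.5
red 32 [265.5 275.3]
orange 0 
yellow 0 
green 47 [261.6 263.8]
red2 11 [265.6 274.6]
```

```bash
python3 -m pendant '[[0,0,0,0.1,-1],[0,0,0,0.2,-1],[0,0,0,0.3,-1],[0,0,0,0.4,-1],[0,0,0,0.5,-1],[0,0,0,0.6,-1],[0,0,0,0.695,-1],[0,0,0,0.695,-1],[0,0,0,0.695,-1],[0,0,0,0.695,-1],[0,0,0,0.695,-1],[0,0,0,0.695,-1]]'; python3 -c "
from h import *
st=r.state();print(st['ft_torque'].round(2),st['q'].round(2));chk('t11')"
```

```text
t: 20.32
tool_pos: [0.6098, 0.023, 0.3903]
ee_rot: [-3.141, 0.0, -2.246]
wrist_force: [0.2, -3.8, 4.2]
grip_width: 0.0128
grasp_force: 51.7
[-1.03 -0.14  0.01] [ 0.37  0.07  0.09  0.   -1.59 -1.04]
red 31 [266.1 274.6]
orange 42 [258.2 271.1]
yellow 2 [258.  270.5]
green 47 [261.8 263.7]
red2 13 [267.5 274.5]
```

Red, green and orange are all in the ramekin, the tool has turned 2.095 rad, and there is no residual torque. I release the knob, rise, and go back above the ramekin.

```bash
python3 -m pendant '[[0,0,0,0,1],[0,0,0,0,1],[0,0,0,0,1],[0,0,0,0,1],[0,0,0,0,1],[0,0,-0.6,0,1],[0,0,-1.4,0,1],[0,0,-2.06,0,1],[0,0,-2.06,0,1],[0,0,-2.06,0,1]]'; python3 -m pendant '[[0.6,1.05,0,0.17,1],[1.2,2.1,0,0.34,1],[1.8,3.1,0,0.51,1],[2.2,3.8,0,0.68,1],[2.39,4.17,0,0.85,1],[2.39,4.17,0,1.0,1],[2.39,4.17,0,1.044,1],[2.39,4.17,0,1.044,1],[2.39,4.17,0,1.044,1]]'
python3 - <<'E'
from h import *
st=r.state();print(st["q"].round(2))
c=r.camera("wrist");np.save("w12.npy",c,allow_pickle=True)
x0,y0,x1,y1=285,158,368,238
p,d=ell(c,(x0,y0,x1,y1),lambda h:(h[...,1]>75)&(h[...,0]>95)&(h[...,0]<130));print("ram",p.round(1),d.round(1),onz(c,p,.048).round(4))
h=cv2.cvtColor(c["frame"],cv2.COLOR_RGB2HSV).astype(int)[120:330,200:460];sat=(h[...,1]>110)&(h[...,2]>90)
for k,(a,b) in dict(red=(0,6),orange=(6,18),yellow=(18,36),green=(40,90)).items():
    n,l,s,ce=cv2.connectedComponentsWithStats((sat&(h[...,0]>=a)&(h[...,0]<b)).astype(np.uint8));print(k,[(int(s[i][4]),(ce[i]+[200,120]).round().tolist()) for i in range(1,n) if s[i][4]>60])
chk('t12')
# doily
w,l=c["frame"],None
for b in blobs(c["frame"],(0,0,150),(180,35,255),1500):print("white",b)
h=cv2.cvtColor(c["frame"],cv2.COLOR_RGB2HSV)[200:270:10,10:110:10];print(h[3].tolist())
E
```

```text
t: 21.62
tool_pos: [0.6098, 0.0232, 0.441]
ee_rot: [3.141, -0.0, -2.246]
wrist_force: [-0.4, -0.3, -0.5]
grip_width: 0.0854
grasp_force: 0.0
t: 22.75
tool_pos: [0.4911, 0.0416, 0.4412]
ee_rot: [-3.141, -0.001, 2.994]
wrist_force: [0.2, 0.2, 0.5]
grip_width: 0.0856
grasp_force: 0.0
[ 0.49 -0.24 -0.11 -0.   -1.7  -2.21]
ram [325.3 197.3] [62.9 63.9] [0.4914 0.0419 0.048 ]
red [(365, [316.0, 178.0]), (784, [264.0, 294.0]), (784, [385.0, 294.0])]
orange [(382, [343.0, 186.0])]
yellow [(75, [304.0, 321.0]), (72, [345.0, 321.0])]
green [(333, [336.0, 210.0])]
red 33 [266.3 274.6]
orange 42 [258.2 271.1]
yellow 2 [258.  270.5]
green 26 [262.2 265.1]
red2 12 [266.6 274.2]
white ([289, 163, 73, 117, 2135], [324.6, 236.3])
white ([12, 194, 83, 86, 5481], [53.2, 236.2])
white ([245, 281, 159, 115, 2939], [331.2, 326.5])
[[13, 146, 98], [69, 10, 185], [120, 8, 163], [115, 9, 163], [120, 8, 169], [115, 9, 168], [114, 8, 167], [110, 9, 169], [125, 9, 168], [13, 146, 98]]
```

All three sweets sit inside the rim ((316,178), (343,186) and (336,210) in the wrist view) and the ramekin has not moved. I descend, grip, lift 3 mm, and back straight out from under the lip.

```bash
python3 -m pendant '[[0,0,2,0,1],[0,0,4,0,1],[0,0,6,0,1],[0,0,8,0,1],[0,0,9,0,1],[0,0,9.6,0,1],[0,0,9.94,0,1],[0,0,9.94,0,1],[0,0,9.94,0,1],[0,0,9.94,0,1]]'; python3 -m pendant '[[0,0,0,0,-1],[0,0,0,0,-1],[0,0,0,0,-1],[0,0,0,0,-1],[0,0,0,0,-1],[0,0,0,0,-1]]' 40; python3 -m pendant '[[0,0,-0.06,0,-1],[0,0,-0.13,0,-1],[0,0,-0.13,0,-1],[0.2,0,-0.13,0,-1],[0.5,0,-0.13,0,-1],[0.9,0,-0.13,0,-1],[1.3,0,-0.13,0,-1],[1.7,0,-0.13,0,-1],[1.9,0,-0.13,0,-1],[1.95,0,-0.13,0,-1],[1.95,0,-0.13,0,-1]]'
```

```text
t: 24.1
tool_pos: [0.4913, 0.0417, 0.1941]
ee_rot: [3.141, 0.001, 2.993]
wrist_force: [1.4, 0.2, -0.1]
grip_width: 0.0852
grasp_force: 0.0
t: 24.85
tool_pos: [0.4914, 0.0417, 0.1941]
ee_rot: [3.141, 0.001, 2.994]
wrist_force: [-1.1, -0.9, 4.6]
grip_width: 0.0633
grasp_force: 44.6
t: 26.22
tool_pos: [0.4429, 0.0488, 0.1965]
ee_rot: [3.141, 0.0, 2.994]
wrist_force: [-0.4, -0.8, -2.7]
grip_width: 0.0634
grasp_force: 44.2
```

```bash
python3 - <<'E'
from h import *
L=lambda n:np.load(n+".npy",allow_pickle=True).item()
W=lambda h:(h[...,2]>130)&(h[...,1]<35)
rs=[]
for n,b in(("w7",(2,185,110,290)),("w12",(2,185,110,290)),("w8",(545,205,640,308)),("top0",(345,245,390,292)),("side0",(330,245,376,272))):
    c=L(n);V=225 if n in("top0","side0") else 130
    p,d=ell(c,b,lambda h:(h[...,2]>V)&(h[...,1]<(40 if V>200 else 30)));print(n,p.round(1),d.round(1),onz(c,p,.012).round(4));rs.append(ray(c,p))
print("tri w12+side+top",tri(rs[1],rs[3],rs[4]).round(4),"w12+side",tri(rs[1],rs[4]).round(4))
E
python3 -m pendant '[[0,0,-0.6,0,-1],[0,0,-1.3,0,-1],[0,0,-2,0,-1],[0,0,-2.5,0,-1],[0,0,-2.5,0,-1],[0,0,-2.5,0,-1]]'
```

```text
w7 [ 53.9 237.7] [76.9 92.7] [ 0.4958 -0.2394  0.012 ]
w12 [ 53.3 236.3] [77.  92.8] [ 0.4958 -0.2394  0.012 ]
w8 [592.8 259.2] [74.6 89.6] [ 0.4969 -0.2392  0.012 ]
top0 [367.5 268. ] [32.1 32.9] [ 0.4976 -0.2403  0.012 ]
side0 [354.3 258.5] [16.7 33.1] [ 0.4993 -0.2405  0.012 ]
tri w12+side+top [ 0.4976 -0.2401  0.0118] w12+side [ 0.4973 -0.2385  0.0131]
t: 26.98
tool_pos: [0.4427, 0.0488, 0.2583]
ee_rot: [-3.141, -0.001, 2.993]
wrist_force: [-0.0, -0.7, -2.1]
grip_width: 0.0631
grasp_force: 44.6
```

Doily centre: (0.4965, -0.2395, 0.012), consistent across five views. I carry the ramekin there gently.

```bash
python3 -m pendant '[[-0.15,-0.4,0,0,-1],[-0.45,-1.2,0,0,-1],[-0.85,-2.4,0,0,-1],[-1.3,-3.7,0,0,-1],[-1.75,-5,0,0,-1],[-2.2,-6.3,0,0,-1],[-2.65,-7.6,0,0,-1],[-3.1,-8.9,0,0,-1],[-3.45,-10,0,0,-1],[-3.7,-10.7,0,0,-1],[-3.8,-11,0,0,-1],[-3.82,-11.09,0,0,-1]]'; python3 -m pendant '[[0,0,0,0,-1],[0,0,0,0,-1],[0,0,0,0,-1]]'
python3 - <<'E'
from h import *
print(r.state()["q"].round(2))
c=r.camera("wrist");np.save("w14.npy",c,allow_pickle=True)
h=cv2.cvtColor(c["frame"],cv2.COLOR_RGB2HSV).astype(int)[220:440,210:440];sat=(h[...,1]>110)&(h[...,2]>90)
for k,(a,b) in dict(red=(0,6),orange=(6,18),green=(40,90)).items():
    n,l,s,ce=cv2.connectedComponentsWithStats((sat&(h[...,0]>=a)&(h[...,0]<b)).astype(np.uint8));print(k,[(int(s[i][4]),(ce[i]+[210,220]).round().tolist()) for i in range(1,n) if s[i][4]>60])
print("doily predicted px",proj(c,(.4965,-.2395,.012)))
E
```

```text
t: 28.48
tool_pos: [0.4964, -0.2396, 0.2587]
ee_rot: [3.141, -0.001, 2.993]
wrist_force: [-0.4, 0.1, -1.6]
grip_width: 0.0633
grasp_force: 44.6
t: 28.85
tool_pos: [0.4964, -0.2391, 0.2591]
ee_rot: [3.141, 0.0, 2.994]
wrist_force: [-0.2, -1.2, -2.7]
grip_width: 0.0632
grasp_force: 44.6
[-0.08 -0.06 -0.28 -0.   -1.35 -1.63]
red [(2123, [288.0, 296.0])]
orange [(2255, [225.0, 258.0]), (1604, [418.0, 254.0]), (2481, [342.0, 313.0])]
green [(2015, [304.0, 360.0])]
doily predicted px [323.25443389 248.88986746]
```

```bash
python3 -m pendant '[[0,0,0.6,0,-1],[0,0,1.2,0,-1],[0,0,1.8,0,-1],[0,0,2.15,0,-1],[0,0,2.25,0,-1],[0,0,2.3,0,-1],[0,0,2.3,0,-1],[0,0,2.3,0,-1]]'; python3 -m pendant '[[0,0,0.03,0,-1],[0,0,0.05,0,-1],[0,0,0.05,0,-1]]'
```

```text
t: 29.9
tool_pos: [0.4965, -0.2395, 0.2019]
ee_rot: [3.142, 0.001, 2.993]
wrist_force: [-0.6, 0.0, -2.7]
grip_width: 0.0626
grasp_force: 44.6
t: 30.28
tool_pos: [0.4964, -0.2395, 0.2002]
ee_rot: [3.142, -0.0, 2.993]
wrist_force: [-0.7, -0.1, -1.5]
grip_width: 0.0633
grasp_force: 44.6
```

Nearly down, so one more small step to feel contact.

```bash
python3 -m pendant '[[0,0,0.03,0,-1],[0,0,0.04,0,-1],[0,0,0.04,0,-1]]'
```

```text
t: 30.65
tool_pos: [0.4965, -0.2396, 0.2001]
ee_rot: [-3.141, 0.001, 2.994]
wrist_force: [-3.8, 1.8, 5.5]
grip_width: 0.063
grasp_force: 45.2
```

Contact (+8 N). I release, rise and check.

```bash
python3 -m pendant '[[0,0,0,0,1],[0,0,0,0,1],[0,0,0,0,1],[0,0,0,0,1],[0,0,0,0,1],[0,0,-0.6,0,1],[0,0,-1.6,0,1],[0,0,-3,0,1],[0,0,-5,0,1],[0,0,-7,0,1],[0,0,-8,0,1],[0,0,-8,0,1]]'; python3 -m pendant '[[0,0,0,0,1],[0,0,0,0,1]]'
python3 - <<'E'
from h import *
c=r.camera("wrist");s=r.camera("side");u,v=proj(c,(.4965,-.2395,.054)).round().astype(int);print(u,v)
p,d=ell(c,(u-55,v-50,u+55,v+50),lambda h:(h[...,1]>75)&(h[...,0]>95)&(h[...,0]<130));print("ram",p.round(1),d.round(1),onz(c,p,.054).round(4))
h=cv2.cvtColor(c["frame"],cv2.COLOR_RGB2HSV).astype(int)[v-60:v+60,u-60:u+60];sat=(h[...,1]>130)&(h[...,2]>100)
for k,(a,b) in dict(red=(0,6),orange=(6,16),green=(40,90)).items():
    n,l,st,ce=cv2.connectedComponentsWithStats((sat&(h[...,0]>=a)&(h[...,0]<b)).astype(np.uint8));print(k,[(int(st[i][4]),(ce[i]+[u-60,v-60]).round().tolist()) for i in range(1,n) if st[i][4]>60])
s0=np.load("side0.npy",allow_pickle=True).item()
# knob pointer/angle & mug unchanged
a=cv2.absdiff(s["frame"][200:245,355:395],s0["frame"][200:245,355:395]).sum(2);print("mug diff px",(a>80).sum(),"of",a.size)
print("knob side",[b for b in blobs(s["frame"],(0,0,0),(180,255,55)) if 260<b[1][0]<305 and 205<b[1][1]<245])
for z in(.242,.214):print([proj(s,(.61+k*.028*np.cos(np.radians(-8.5-120)),.023+k*.028*np.sin(np.radians(-8.5-120)),z)).round(0).tolist() for k in(-1,1)])
E
```

```text
t: 32.15
tool_pos: [0.4962, -0.2397, 0.4032]
ee_rot: [-3.141, 0.006, 2.993]
wrist_force: [-0.5, 1.1, 0.2]
grip_width: 0.0857
grasp_force: 0.0
t: 32.4
tool_pos: [0.4963, -0.2395, 0.3981]
ee_rot: [3.141, -0.002, 2.993]
wrist_force: [0.3, -0.6, -0.4]
grip_width: 0.0853
grasp_force: 0.0
324 210
ram [325.4 210.3] [71.4 73.7] [ 0.4966 -0.2388  0.054 ]
red [(489, [308.0, 194.0])]
orange [(4122, [314.0, 219.0]), (456, [333.0, 203.0])]
green [(435, [316.0, 226.0])]
mug diff px 42 of 1800
knob side [([272, 215, 23, 20, 305], [283.2, 224.6])]
[[273.0, 221.0], [295.0, 214.0]]
[[273.0, 232.0], [295.0, 226.0]]
```

The ramekin stands within 1 mm of the doily's centre with red, orange and green inside. The knob rests at the third detent and the gripper is clear.

```bash
python3 -c "
from station import r
print(r.job_done())"
```

```text
the job is handed in; nothing more can be done
None
```

I handed the job in at about 32 s: the ramekin, with the red, green and orange sweets in it, stands on the doily within 1 mm of its centre by my last camera measurement, after exactly three clockwise clicks. The arm touched no mug, tin or packet.

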